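# Lock the drum sieve into its bayonet stand

### The job

Hang the drum sieve by its three pins in the ring of the stand over the bowl: find the three open gaps of the ring with the pins, let the pins down through them, then twist the sieve clockwise (seen from above) until the pins drop into the locking notches, and let go so that it hangs level. Work gently, without forcing the sieve against the stand, and leave the spice jar, the lemon and the salt cellar where they are.

Things in the scene. Friction and masses are not known exactly. Their poses are not given: they have to be found in the camera images.
- sieve: Loose upright drum sieve, 0.21 to 0.35 kg: open steel drum, outer radius 54, 42 high, mesh floor, wooden bar handle above. Origin: centre of its underside; z up along its axis; x along the bar. All sizes here in mm.
- sieve_bar (a point): Centre of the sieve's level wooden bar handle, on the sieve's axis 82 above its origin. The bar is 96 long (along x), 14 wide (y), 20 high (z), held by a thin strap at each end; the space under it is open down to the mesh.
- pin_level (a point): Point on the sieve's axis, 29.5 above its origin, level with the undersides of its three pins: round steel pins of 9 diameter sticking out level from the drum to 67 from the axis, at 0, 120 and 240 degrees from the sieve's x axis.
- stand: Fixed steel stand: three thin legs (feet reach 117 from the axis, at 60, 180 and 300 degrees from its x axis) round a grey bowl 97 high, carrying a steel ring. Origin: on the counter, on the ring's axis; z up. More than 40 N between sieve and stand counts as forcing.
- ring_top (a point): Point on the ring's axis level with its flat top, 164 above the counter. Opening radius 58.5, outside radius 74.5. The top has three gaps 13 degrees (14.5 mm) wide, 120 degrees apart, one near this frame's x axis, but the ring is clamped with a turn of up to 0.5 rad either way that is NOT measured: look for the gaps, or rest the pins lightly (3 to 8 N) on the top and turn until the sieve sinks.
- stand_ring (a point): Point on the ring's axis level with the track floor, 16 below the top. Pins let down through the gaps land here. The track is closed anticlockwise of the gap; clockwise (from above) it runs under a 4 thick roof, 12 above its floor. The ring stays firm while worked on. Its outer wall (inside radius 70.5) surrounds the pins with 3.5 play.
- notch_level (a point): Point on the ring's axis level with the floor of the locking notches, 8 below the track floor. The notches are 16 degrees wide, their middles 35 degrees clockwise of the gaps' middles, right at the closed end of the track. With the pins in them the sieve cannot turn back.
- spice_jar: Bystander: spice jar, 41 wide, 105 high; origin at the centre of its underside.
- lemon: Bystander: a lemon, about 78 x 55 x 56; origin at the centre of its underside.
- cellar: Bystander: round stone salt cellar with wooden lid, 92 wide, 76 high; origin at the centre of its underside.
There are look-alikes about, which are no part of the job. What is shaped like the sieve but green is not meant.

How it is judged (in metres and radians):
On the way, in this order (a step that is already met when the one before it is completed fails the run):
1. the sieve is lifted clear of the counter, above the ring (z of sieve in the frame of stand_ring above -0.01 m), for 0.1 s.
2. the three pins are through the gaps, on the track floor (z of sieve in the frame of stand_ring between -0.033 and -0.0255 m and horizontal distance between sieve and stand_ring below 0.006 m and angle between sieve's own z axis and vertical below 0.08 rad), for 0.1 s.
At the end, for the whole second after the job is handed in: The sieve hangs released and at rest in the ring with its pins down in the locking notches: its origin 35 to 40 mm below the track floor level, within 6 mm of the ring's axis, level within 0.05 rad (z of sieve in the frame of stand_ring between -0.04 and -0.035 m and horizontal distance between sieve and stand_ring below 0.006 m and angle between sieve's own z axis and vertical below 0.05 rad and linear speed of sieve below 0.02 m/s); the robot touches nothing.
It fails at once if the sieve is forced against the stand with more than 40 N (contact force between sieve and stand above 40 N).
It fails at once if the spice jar is shifted more than 20 mm (distance of spice_jar from where it was at the start of the episode above 0.02 m).
It fails at once if the lemon is shifted more than 25 mm (distance of lemon from where it was at the start of the episode above 0.025 m).
It fails at once if the salt cellar is shifted more than 20 mm (distance of cellar from where it was at the start of the episode above 0.02 m).
It also fails if it takes over 64 s, if anything falls off the work surface, if the arm or the gripper's body presses on something with over 40 N, if the wrist force passes 120 N, or if a joint passes its speed limit or range.

### The arm

A 6-joint arm with a two-finger parallel gripper is mounted at the origin on a cart in front of the work surface, level with it; the furniture and walls round the work are solid. World frame = base frame: x ahead of the robot, y to its left, z up, the work surface at z = 0. Lengths are in mm, angles in rad, forces in N, time in s.
With the tool pointing down it reaches from about 350 to 775 mm from the base axis. Payload 5.5 kg.
Tool frame: the origin (TCP) lies where the fingers leave the gripper's body, on its centre line; the fingertips stand 73 mm ahead of it and the grasp point (between the pads) lies 54 mm ahead of it; z points along the fingers, x is the direction in which the jaws open and shut, and the axes are right-handed (so a half turn about z gives the same grasp; the last joint's range is limited). The gripper opens to 85 mm and grips with 20 to 120 N. Pads are 22 mm wide; open, the fingers measure 114 mm over their backs; the gripper's body (76 mm by 85 mm) begins 54 mm behind the grasp point. The pads swing forward as they close: fully open they stand 13 mm farther back than shut.
Start: joints at [-1.256, 0.313, 0.046, 1.304, 0, 1.431], TCP at [252.588, -516.588, 303.923] pointing down, gripper open.
Joint ranges: [-2.76, 2.76], [-0.86, 1.69], [-1.03, 1.26], [-2.2, 2.34], [-1.47, 1.5], [-3.14, 3.14]. Speed limits (rad/s): [2.57, 2.57, 3.14, 3.14, 3.14, 3.14].

### API

Orientations are given as [roll, pitch, yaw] about the fixed x, y, z axes, in that order (R = Rz(yaw) Ry(pitch) Rx(roll)).
In Python, from station import * gives the robot as it stands. The module is installed in compiled form; this text tells all that it offers.
- The arm moves only by the shell command python3 -m jog 'ROWS' [FORCE]. ROWS is text: rows parted by semicolons, each of 7 numbers parted by spaces: the gripper's target within -1 to 1 (shut at 1, half-way at 0, fully open at -1), then the shift along the tool's x, y, z as a fraction of full scale, then the turn, a rotation vector about the tool's x, y, z as a fraction of full scale. A call has 1 to 10 rows; each row is the pose to reach, as a shift and turn from the pose commanded when the call began, along the tool's axes at that moment, turning the shorter way round; what a row does not reach only later rows make up. Full scale, the value 1, is 150 mm for a shift and 180 degrees for a turn. A row lasts 1/8 s, in which the tool goes at most 62.5 mm and 10.7 degrees, less where a joint would pass 70% of its speed; a pose out of reach is approached as far as the arm can. A call with a number of a shift or a turn outside -1 to 1 is refused whole. A call with a gripper value outside its range is refused whole. The fingers move at their own pace and stop on an object; FORCE is the grip in N (left out, the last holds). Time passes only in rows, so rows that repeat a pose let the fingers close. It gives the time, the measured TCP pose, the force and the opening at its end, in the units of the state.
- observe(): the state, without advancing time (a new reading comes with each control period).
- read_camera(name): name is "scene" or "top" or "wrist"; returns a dict with "color" (420x560x3 uint8, blue, green, red), "fx", "fy", "cx", "cy" (pixels), "R" (3x3) and "t" (3): a world point X has camera coordinates R X + t. Camera axes: x right, y down, z forward; pixel columns grow to the right and rows downward; lengths in mm; the calibration is good to about 2 mm. A picture is of the moment at which its call begins. There is no depth.
- hand_in(): hands the job in, once; it reports no verdict.
The state is a dict: "t": time; "qpos": joint angles; "qd": joint speeds; "tau": joint torques, N m; "ee_pos": TCP position; "eef_rot": TCP orientation; "force": force on the tool from outside, world axes, zero at the start; "moment": the same for the moment, N m; "width": opening from 0.0 (shut) to 1.0 (fully open).
Only numpy, scipy, OpenCV 4.12 (cv2) and the standard library are available. Lean on these libraries where they do the work, as an engineer would, in place of code of your own. Each camera call takes 0.05 s, during which the arm holds its last target. There are 200 camera calls.

## Working session

There is one attempt and no reset: what is moved stays moved. The work goes in short steps, Python scripts to look and compute and a shell command to move; the robot and the scene stay as the last step left them, time stands still between calls to the robot, and variables do not carry over. Pictures are saved under pics/ and viewed, about 8 in all and at most 12, crops included, and the job is handed in when it is done.

```bash
mkdir -p pics; python3 - <<'E'
from station import *
import cv2,numpy as np
print(observe())
for n in("scene","top"):
    c=read_camera(n); cv2.imwrite(f"pics/{n}0.png",c["color"])
    np.savez(f"{n}0.npz",**c)
    print(n,c["fx"],c["fy"],c["cx"],c["cy"],np.round(c["R"],4).tolist(),np.round(c["t"],1), -c["R"].T@c["t"])
E
```

```text
{'t': 0.0, 'qpos': array([-1.25563515e+00,  3.13995337e-01,  4.49800020e-02,  1.30363049e+00,
       -3.69954513e-05,  1.43121805e+00]), 'qd': array([-0.00116385, -0.00137639,  0.00015415,  0.00129378,  0.00160766,
       -0.00091422]), 'tau': array([-7.11296543e-04, -4.80628252e+01,  2.98531562e+01,  1.96856959e-02,
       -1.07660874e-04, -4.21638106e-06]), 'ee_pos': array([ 252.42847301, -516.19201312,  303.01207242]), 'eef_rot': array([-3.14137198e+00,  1.83666077e-03, -1.11605664e+00]), 'force': array([ 0.52170512, -0.01705758,  0.11989029]), 'moment': array([-0.04191531, -0.03097084,  0.02967609]), 'width': 1.0003117201845066}
scene 532.950411643737 532.950411643737 282.66172367896917 198.17340777483483 [[0.9958, 0.0906, 0.016], [0.0647, -0.5653, -0.8223], [-0.0655, 0.8199, -0.5688]] [-515.5   50.8 1526.8] [  609.99341799 -1176.36123574   918.44036441]
top 398.39745517383244 398.39745517383244 285.41923005321365 207.91323861459946 [[0.0023, -0.9998, 0.0219], [-0.987, -0.0058, -0.1609], [0.161, -0.0212, -0.9867]] [ -11.7  506.6 1227.4] [ 302.44502132   17.27348299 1292.89868281]
```

View pics/top0.png

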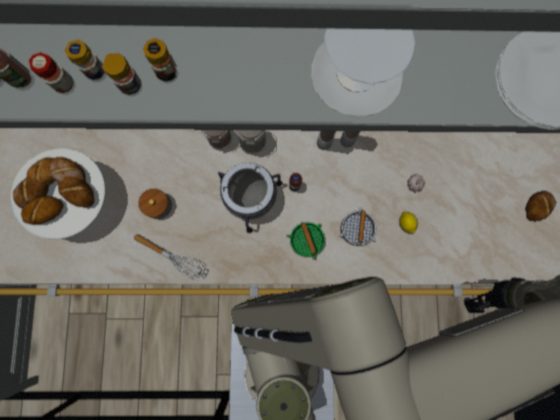

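View pics/scene0.png

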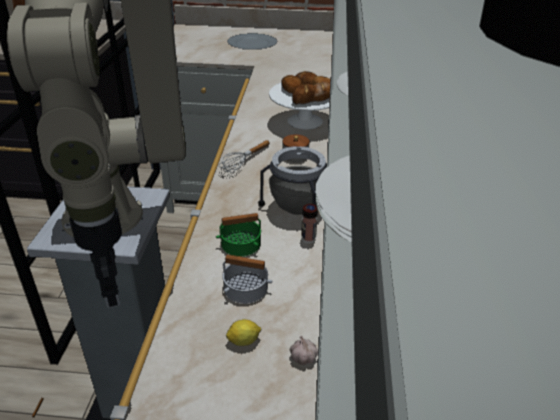

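Candidates for the sieve: the grey drum at top(358,229)/scene(246,280), and the green one at top(308,239)/scene(240,235). The grey steel one fits the description and the green one is the look-alike. The stand is at top(248,190), with the jar beside it at (296,181), the lemon at (409,221) and the cellar at (153,203). I'll make one enlarged composite to confirm.

```bash
cat > h.py <<'E'
import numpy as np,cv2
def ray(c,u,v,z):
    R,t=c["R"],c["t"]; d=R.T@np.array([(u-c["cx"])/c["fx"],(v-c["cy"])/c["fy"],1]); o=-R.T@t
    return o+d*(z-o[2])/d[2]
def proj(c,X):
    p=np.atleast_2d(X)@c["R"].T+c["t"]; return np.c_[c["fx"]*p[:,0]/p[:,2]+c["cx"],c["fy"]*p[:,1]/p[:,2]+c["cy"]]
E
python3 - <<'E'
import numpy as np,cv2
from h import *
T=np.load("top0.npz");S=np.load("scene0.npz")
def crop(c,x,y,w,h,s): return cv2.resize(c["color"][y:y+h,x:x+w],None,fx=s,fy=s,interpolation=cv2.INTER_CUBIC)
a=crop(T,208,150,80,60*80//80,5);a=cv2.resize(T["color"][150:230,208:308],(400,300) and (375,300),interpolation=cv2.INTER_CUBIC)
b=cv2.resize(T["color"][195:265,325:415],(386,300),interpolation=cv2.INTER_CUBIC)
c=cv2.resize(S["color"][140:220,250:350],(375,300),interpolation=cv2.INTER_CUBIC)
d=cv2.resize(S["color"][245:315,205:295],(386,300),interpolation=cv2.INTER_CUBIC)
im=np.vstack([np.hstack([a,b]),np.hstack([c,d])]); im=cv2.convertScaleAbs(im,alpha=1.5)
cv2.imwrite("pics/comp.png",im)
for n,u,v,z in[("sieve bar",361,226,92),("green",308,237,92),("ring",248,190,164),("jar",296,181,105),("lemon",409,221,40),("cellar",153,203,76)]: print(n,ray(T,u,v,z).round(0))
for n,u,v,z in[("sieve bar",245,262,92),("ring",298,160,164)]: print(n,ray(S,u,v,z).round(0))
E
```

```text
sieve bar [ 444. -239.   92.]
green [410. -77.  92.]
ring [538. 101. 164.]
jar [580. -40. 105.]
lemon [ 467. -404.   40.]
cellar [514. 399.  76.]
sieve bar [ 452. -254.   92.]
ring [549. 102. 164.]
```

View pics/comp.png

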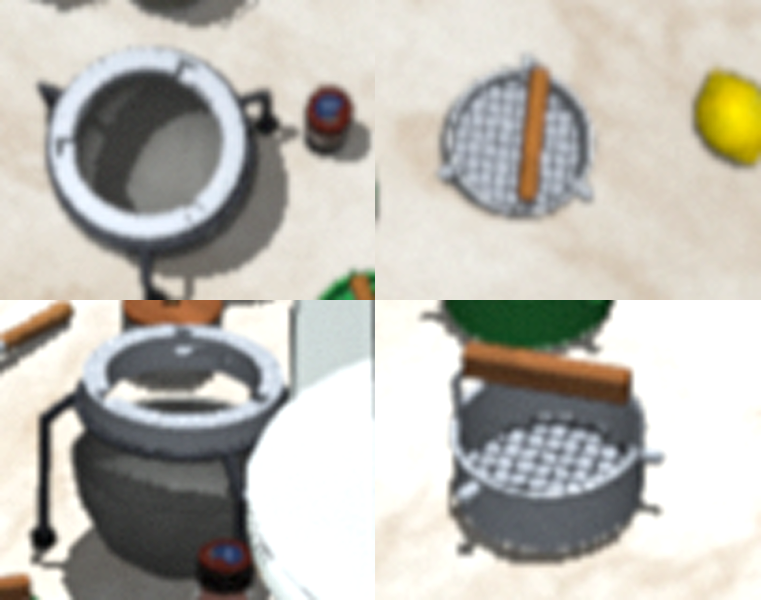

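The steel sieve is confirmed: a grey drum with pins in the crop at (530,62), (447,172) and (586,192), and bar ends at (540,68) and (529,200). The ring's gaps show in the top crop at about (187,68), (62,143) and (195,215). Next I compute the poses.

```bash
python3 - <<'E'
import numpy as np
from h import *
from station import *
T=np.load("top0.npz");S=np.load("scene0.npz")
tr=lambda x,y:(208+x/3.75,150+y/3.75); ts=lambda x,y:(325+(x-375)/4.286,195+y/4.286)
sr=lambda x,y:(250+x/3.75,140+(y-300)/3.75); ss=lambda x,y:(205+(x-375)/4.286,245+(y-300)/4.286)
def P(n,c,f,pts,z):
    w=np.array([ray(c,*f(*p),z) for p in pts]); print(n,w[:,:2].round(1).tolist(),"mean",w[:,:2].mean(0).round(1)); return w
P("ring top extents L R T B",T,tr,[(47,143),(247,143),(148,47),(148,240)],164)
g=P("gaps top",T,tr,[(187,68),(62,143),(195,215)],164)
m=g.mean(0);print(np.degrees(np.arctan2(*(g-m)[:,1::-1].T)),np.linalg.norm(g-m,axis=1))
P("ring scene L R",S,sr,[(79,380),(289,388)],164)
b=P("bar top",T,ts,[(540,68),(529,200)],92);d=b[0]-b[1];print(np.degrees(np.arctan2(d[1],d[0])),np.linalg.norm(d))
p=P("pins top",T,ts,[(530,62),(447,172),(586,192)],34);m=p.mean(0)
print(np.degrees(np.arctan2(*(p-m)[:,1::-1].T)),np.linalg.norm(p-m,axis=1))
b=P("bar scene",S,ss,[(465,347),(630,372)],92);d=b[0]-b[1];print(np.degrees(np.arctan2(d[1],d[0])),np.linalg.norm(d))
P("pins scene",S,ss,[(467,490),(655,457)],34)
# project ring model over scene/top image
print(observe()["t"])
E
```

```text
ring top extents L R T B [[543.3, 180.4], [544.4, 26.6], [620.2, 104.2], [468.4, 101.5]] mean [544.1 103.2]
gaps top [[603.6, 73.6], [543.4, 168.9], [487.9, 66.0]] mean [545.  102.8]
[ -26.46189698   91.35203953 -147.15366921] [65.51840326 66.07419353 67.95992432]
ring scene L R [[475.1, 85.7], [629.5, 92.4]] mean [552.3  89.1]
bar top [[490.6, -247.9], [396.3, -237.3]] mean [ 443.4 -242.6]
-6.392204990152218 94.95601450813064
pins top [[504.2, -253.3], [421.3, -189.1], [406.9, -292.2]] mean [ 444.1 -244.9]
[  -7.9664389  112.2860138 -128.2043982] [60.67601814 60.23455212 60.22566866]
bar scene [[404.1, -238.1], [496.5, -248.6]] mean [ 450.3 -243.4]
173.46468255953565 92.9544787295235
pins scene [[411.7, -288.8], [510.6, -252.2]] mean [ 461.2 -270.5]
0.1
```

```bash
cat >> h.py <<'E'
def go(x,y,z,yawdeg):
    from station import observe
    from scipy.spatial.transform import Rotation as Ro
    s=observe(); R0=Ro.from_euler("xyz",s["eef_rot"]); R1=Ro.from_euler("xyz",[np.pi,0,np.radians(yawdeg)])
    d=R0.inv().apply(np.array([x,y,z])-s["ee_pos"])/150; r=(R0.inv()*R1).as_rotvec()/np.pi
    print("shift",d.round(4),"turn",r.round(4),"tcp",s["ee_pos"].round(1),np.degrees(s["eef_rot"]).round(2),"F",s["force"].round(1),"M",s["moment"].round(2),"w",round(s["width"],3),"t",round(s["t"],2))
E
python3 - <<'E'
from h import *
go(445,-244,230,83)
T=np.load("top0.npz");S=np.load("scene0.npz")
for z in(300,400,500,600,700): print(z,ray(T,250,127,z).round(),ray(S,322,300,z).round(),ray(S,333,50,z).round())
E
```

```text
shift [-1.0658 -1.9502  0.4894] turn [-7.000e-04  1.000e-04 -8.164e-01] tcp [ 252.5 -516.2  303.1] [-1.7999e+02  9.0000e-02 -6.3950e+01] F [-0.3 -1.1 -0.6] M [-0.02 -0.01  0.01] w 1.001 t 0.1
300 [678.  89. 300.] [ 627. -563.  300.] [629. 624. 300.]
400 [640.  82. 400.] [ 625. -662.  400.] [626. 333. 400.]
500 [602.  74. 500.] [ 622. -761.  500.] [623.  41. 500.]
600 [564.  67. 600.] [ 619. -861.  600.] [ 620. -250.  600.]
700 [526.  60. 700.] [ 616. -960.  700.] [ 617. -541.  700.]
```

```bash
python3 -m jog '-1 -.15 -.3 .05 0 0 -.06; -1 -.3 -.6 .1 0 0 -.12; -1 -.5 -.9 .15 0 0 -.18; -1 -.6 -1 .2 0 0 -.24; -1 -.6 -1 .25 0 0 -.3; -1 -.6 -1 .25 0 0 -.36; -1 -.6 -1 .25 0 0 -.42' 40; python3 -c "
from h import *
go(445,-244,230,83)"
```

```text
t: 0.98
ee_pos: [347.7, -369.3, 265.9]
eef_rot: [-3.141, 0.0, 0.203]
force: [0.1, 0.4, 0.7]
width: 0.996
shift [ 0.8038 -0.6875  0.2396] turn [-4.000e-04 -1.000e-04 -3.965e-01] tcp [ 347.7 -369.3  265.9] [-1.7994e+02  3.0000e-02  1.1630e+01] F [0.1 0.4 0.7] M [-0.03 -0.04  0.02] w 0.996 t 0.97
```

```bash
python3 -m jog '-1 .27 -.23 .08 0 0 -.059; -1 .54 -.46 .16 0 0 -.118; -1 .8 -.69 .2 0 0 -.177; -1 .804 -.688 .2 0 0 -.236; -1 .804 -.688 .2 0 0 -.295; -1 .804 -.688 .2 0 0 -.354; -1 .804 -.688 .2 0 0 -.3965; -1 .804 -.688 .2 0 0 -.3965'; python3 - <<'E'
from h import *
from station import *
go(445,-244,140,83)
c=read_camera("wrist");np.savez("w1.npz",**c)
im=c["color"].copy()
print(proj(c,[[445,-244,92],[445+47*.9925,-244-47*.12,92],[445-47*.9925,-244+47*.12,92]]).round())
cv2.imwrite("pics/w1.png",im)
E
```

```text
t: 1.98
ee_pos: [445.7, -244.9, 236.0]
eef_rot: [-3.141, -0.0, 1.441]
force: [0.2, 0.1, -0.2]
width: 1.0
shift [ 0.0051 -0.0052  0.6402] turn [-0.0002 -0.0001 -0.0025] tcp [ 445.7 -244.9  236. ] [-1.7996e+02 -2.0000e-02  8.2550e+01] F [ 0.2  0.1 -0.2] M [-0.05  0.03 -0.01] w 1.0 t 1.98
[[282. 222.]
 [283. 285.]
 [281. 151.]]
```

View pics/w1.png

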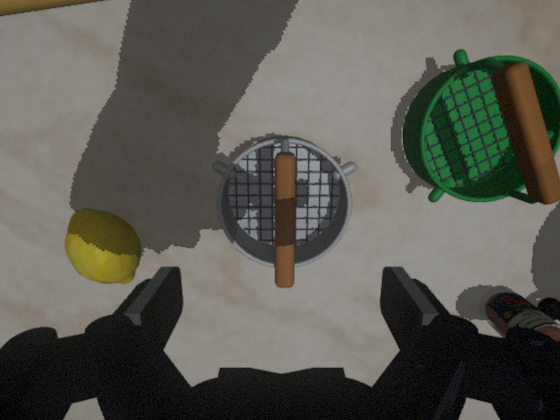

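The wrist view shows the bar from (285,152) to (285,287) with pins at (220,168) and (350,168). The predicted centre is within 3 px, and the green sieve is well to the right.

```bash
python3 - <<'E'
from h import *
c=np.load("w1.npz")
a,b=ray(c,285,152.5,92),ray(c,285.3,286.5,92);print(a,b,(a+b)/2,np.degrees(np.arctan2(*(b-a)[1::-1])),np.linalg.norm(b-a))
print([ray(c,*p,34).round(1) for p in((218,166),(353,166))])
m=(a+b)/2
go(m[0],m[1],135,90+np.degrees(np.arctan2(*(b-a)[1::-1])))
E
```

```text
[ 399.7848934  -236.16825592   92.        ] [ 493.23313486 -247.97633953   92.        ] [ 446.50901413 -242.07229772   92.        ] -7.201705084925267 94.19131951052947
[array([ 409.9, -291.6,   34. ]), array([ 424.3, -183.1,   34. ])]
shift [0.0195 0.0027 0.6741] turn [-0.0002 -0.0001 -0.0018] tcp [ 445.8 -245.   236.1] [-1.7997e+02 -2.0000e-02  8.2480e+01] F [-0.1 -0.3  0.6] M [-0.08 -0.02  0.  ] w 1.0 t 2.02
```

```bash
python3 -m jog '-1 .02 0 .3 0 0 -.002; -1 .02 0 .6 0 0 -.002; -1 .02 0 .67 0 0 -.002; 0 .02 0 .67 0 0 -.002; 1 .02 0 .67 0 0 -.002; 1 .02 0 .67 0 0 -.002; 1 .02 0 .67 0 0 -.002; 1 .02 0 .67 0 0 -.002' 60; python3 -c "
from h import *
go(446.5,-242,305,83)"
```

```text
t: 3.02
ee_pos: [447.0, -242.7, 137.1]
eef_rot: [3.139, 0.001, 1.448]
force: [0.4, 0.4, 6.1]
width: 0.152
shift [ 0.0027 -0.0014 -1.1194] turn [ 0.0007  0.0005 -0.0001] tcp [ 447.  -242.7  137.1] [1.7988e+02 8.0000e-02 8.2980e+01] F [0.4 0.4 6.1] M [ 0.01  0.04 -0.  ] w 0.152 t 3.02
```

```bash
python3 -m jog '1 0 0 -.2 0 0 0; 1 0 0 -.5 0 0 0; 1 0 0 -.8 0 0 0; 1 0 0 -1 0 0 0; 1 0 0 -1 0 0 0'; python3 -c "
from h import *
go(544.5,103,322,62.6)"
```

```text
t: 3.65
ee_pos: [447.1, -242.7, 287.8]
eef_rot: [3.138, 0.002, 1.448]
force: [-0.2, -0.5, -3.4]
width: 0.15
shift [ 2.366   0.3639 -0.2316] turn [0.0013 0.0005 0.1133] tcp [ 447.1 -242.7  287.8] [1.7979e+02 1.2000e-01 8.2990e+01] F [-0.2 -0.5 -3.4] M [-0.01 -0.01  0.03] w 0.15 t 3.65
```

```bash
python3 -m jog '1 .1 .02 -.1 0 0 0; 1 .3 .05 -.23 0 0 0; 1 .6 .1 -.23 0 0 .02; 1 .9 .14 -.23 0 0 .04; 1 1 .155 -.23 0 0 .05'; python3 -m jog '1 .3 .0 0 0 0 0.03; 1 .6 0 0 0 0 .05; 1 .9 .0 0 0 0 .063; 1 .95 .0 0 0 0 .063;1 .95 .0 0 0 0 .063'; python3 -c "
from h import *
go(544.5,103,322,62.6)"
```

```text
t: 4.28
ee_pos: [487.3, -92.6, 319.3]
eef_rot: [-3.138, -0.001, 1.293]
force: [-0.3, 0.9, -2.9]
width: 0.152
t: 4.9
ee_pos: [526.4, 41.8, 319.4]
eef_rot: [-3.139, 0.001, 1.096]
force: [-0.1, -0.0, -2.4]
width: 0.152
shift [ 0.4178 -0.0793 -0.0178] turn [-0.0007  0.0004  0.001 ] tcp [526.4  41.8 319.4] [-1.7988e+02  7.0000e-02  6.2770e+01] F [-0.1 -0.  -2.4] M [ 0.01 -0.   -0.01] w 0.152 t 4.9
```

```bash
python3 - <<'E'
from station import *
import numpy as np
np.savez("w2.npz",**read_camera("wrist"))
E
python3 -m jog '1 .2 -.04 0 0 0 0; 1 .4 -.08 0 0 0 0; 1 .418 -.08 0 0 0 0; 1 .418 -.08 0 0 0 0; 1 .418 -.08 0 0 0 0'; python3 - <<'E'
from h import *
from station import *
go(544.5,103,300,62.6)
W=np.load("w2.npz")
c=read_camera("wrist");np.savez("w3.npz",**c);t=read_camera("top");np.savez("t3.npz",**t);s=read_camera("scene");np.savez("s3.npz",**s)
rs=lambda im:cv2.resize(im,(400,300),interpolation=cv2.INTER_CUBIC)
im=np.vstack([np.hstack([rs(W["color"]),rs(c["color"])]),np.hstack([rs(t["color"][150:225,205:305]),rs(s["color"][130:220,250:370])])])
cv2.imwrite("pics/c3.png",cv2.convertScaleAbs(im,alpha=1.5))
E
```

```text
t: 5.58
ee_pos: [544.9, 101.0, 320.3]
eef_rot: [-3.141, 0.001, 1.092]
force: [0.3, -0.4, -2.8]
width: 0.153
shift [ 0.0107 -0.0089  0.1356] turn [-0.      0.0002 -0.0002] tcp [544.9 101.  320.3] [-1.7999e+02  3.0000e-02  6.2560e+01] F [ 0.3 -0.4 -2.8] M [-0.01 -0.02  0.01] w 0.153 t 5.58
```

View pics/c3.png

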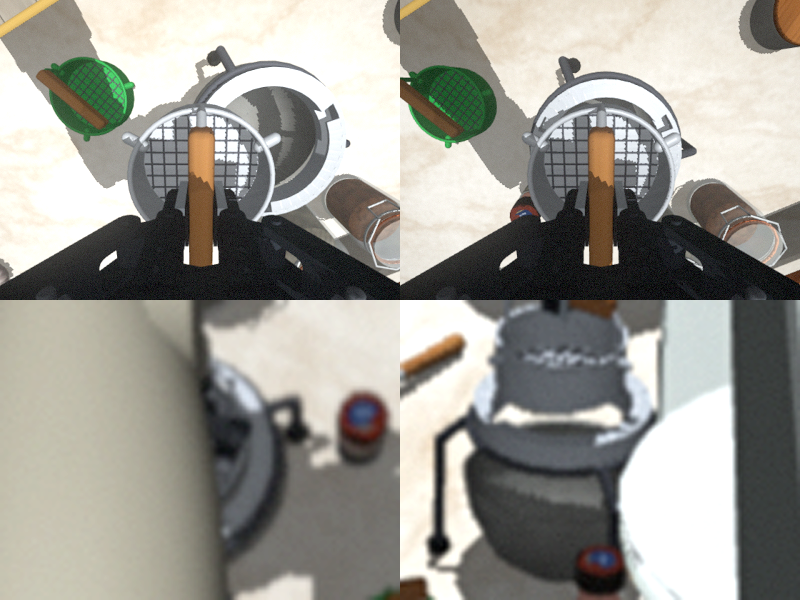

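The wrist views show the ring behind the drum with gap marks: in w2 near (333,112) and in w3 near (650,130). The green sieve and the jar are clear. I'll overlay the model to refine the ring centre and gap angle.

```bash
python3 - <<'E'
from h import *
o=[]
for f,(x,y,w,h) in(("w2",(240,60,270,220)),("w3",(160,70,270,220))):
    c=np.load(f+".npz"); k=4
    im=cv2.resize(c["color"][y:y+h,x:x+w],None,fx=k,fy=k,interpolation=cv2.INTER_CUBIC)
    P=lambda X:((proj(c,X)-[x,y]+.5)*k).round().astype(np.int32)
    C=np.array([544.5,103,164]);a=np.linspace(0,2*np.pi,200)
    for r,col in((58.5,(0,0,255)),(74.5,(0,0,255))): cv2.polylines(im,[P(C+np.c_[r*np.cos(a),r*np.sin(a),0*a])],True,col,1)
    for g in(-27.4,92.6,212.6):
        for e in(-6.5,6.5):
            t=np.radians(g+e);u=np.array([np.cos(t),np.sin(t),0]);p=P([C+58.5*u,C+74.5*u]);cv2.line(im,tuple(map(int,p[0])),tuple(map(int,p[1])),(0,255,0),1)
    o.append(cv2.resize(im,(400*270//270*1,326)) if 0 else im)
im=np.hstack(o); im=cv2.resize(im,(800,326),interpolation=cv2.INTER_AREA)
# stack larger: each 736x600 -> vertical halves
big=[cv2.resize(i,(490,400)) for i in o]
cv2.imwrite("pics/c4.png",np.vstack([np.hstack([b[:300,:400] for b in big][:1]+[big[0][:300,90:490]]),np.hstack([big[1][:300,:400],big[1][:300,90:490]])])[:600])
cv2.imwrite("pics/c4.png",np.vstack([cv2.resize(o[0][:600,:],(800,445))[:300],cv2.resize(o[1][:600],(800,445))[:300]]))
E
```

```text
(no output)
```

View pics/c4.png

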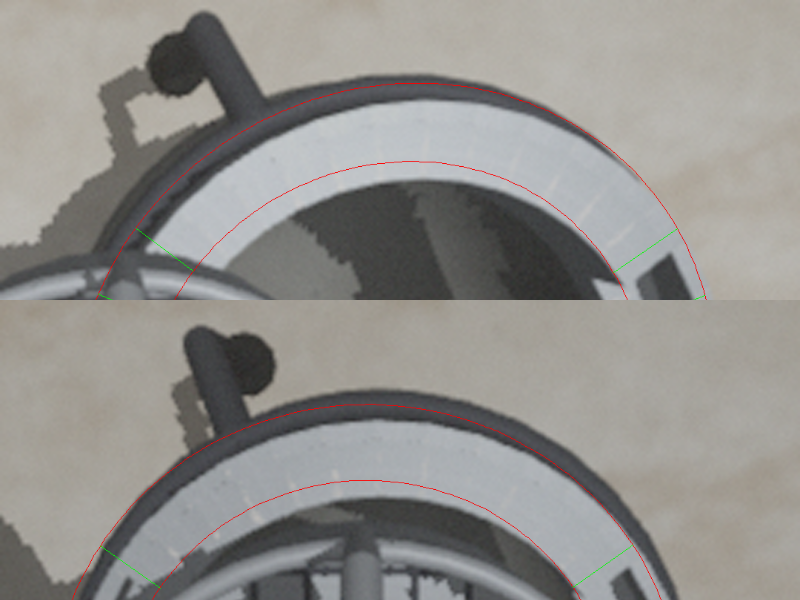

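The overlay sits about 4 px too high in both views, so the centre needs a fit. I'll fit it from edge points, then unwrap the ring top in polar form to read the gap angles.

```bash
cat > pol.py <<'E'
from h import *
from scipy.optimize import least_squares
def unwrap(c,C,a0,a1,z=164):
    A,Rr=np.meshgrid(np.radians(np.arange(a0,a1,.25)),np.arange(48,82,.25))
    X=np.stack([C[0]+Rr*np.cos(A),C[1]+Rr*np.sin(A),0*A+z],-1).reshape(-1,3)
    p=proj(c,X).reshape(A.shape+(2,)).astype(np.float32)
    return cv2.remap(c["color"],p[...,0],p[...,1],cv2.INTER_CUBIC)
E
python3 - <<'E'
from pol import *
w2,w3,T=[np.load(f+".npz") for f in("w2","w3","top0")]
D=[(w2,240,60,0,[(150,222),(220,158),(300,118),(420,100),(520,112),(600,145),(640,180)],[(230,265),(290,215),(350,188),(415,180),(480,190),(560,228)]),
(w3,160,70,300,[(225,450),(300,428),(380,420),(450,430),(540,465),(600,510),(640,550)],[(190,560),(250,520),(310,502),(380,497),(440,503),(510,530),(560,565)])]
for c,x0,y0,yo,o,i in D:
    f=lambda L:np.array([ray(c,x0+X/2.963,y0+(Y-yo)/2.967,164)[:2] for X,Y in L])
    O,I=f(o),f(i)
    r=least_squares(lambda q:np.r_[np.linalg.norm(O-q[:2],axis=1)-q[2],np.linalg.norm(I-q[:2],axis=1)-q[3]],[544,103,74,58]);print(r.x.round(1),np.abs(r.fun).max())
    r=least_squares(lambda q:np.r_[np.linalg.norm(O-q,axis=1)-74.5,np.linalg.norm(I-q,axis=1)-58.5],[544,103]);print(r.x.round(1),r.fun.round(1))
C=r.x
ims=[unwrap(c,C,a,a+200) for c,a in((w2,-240),(w2,-60),(w3,-240),(T,-60))]
for k,i in enumerate(ims): cv2.putText(i,"%d"%k,(2,12),0,.4,(0,0,255))
for i,a in zip(ims,(-240,-60,-240,-60)):
    for d in range(0,200,10): cv2.line(i,(d*4,130),(d*4,135),(0,0,255) if (a+d)%50==0 else (0,255,0),1)
    cv2.line(i,(0,42),(6,42),(0,0,255));cv2.line(i,(0,106),(6,106),(0,0,255))
cv2.imwrite("pics/pol.png",np.vstack(ims))
E
```

```text
[549.5 102.8  76.2  58.3] 1.103008613444672
[548.7 103.3] [ 1.7  1.5  1.  -0.2  0.3  1.3  1.  -1.9 -1.  -0.5 -0.7 -1.1 -1. ]
[554.   99.2  80.8  65.2] 0.5079049381416496
[547.9 103.3] [ 0.5 -0.6 -0.6 -0.8 -0.4 -0.1  1.1  1.6  0.7 -0.4 -1.  -0.4  0.4  1.4]
```

View pics/pol.png

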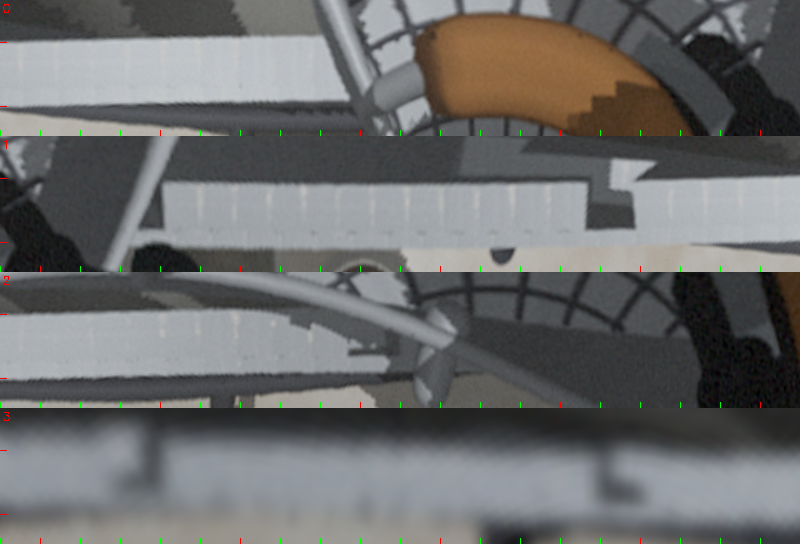

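Unwrapped, the gaps are at about 92.8° and −25.8°, which gives −26.5 to −27.4° modulo 120°. The ring-minus-sieve displacement agrees between the two cameras at about (101.3, 346), so the TCP target is (548, 103.3) with tool yaw 63°.

```bash
python3 -c "
from h import *
go(548.2,103.3,277,63)"; 
```

```text
shift [0.0214 0.0127 0.2897] turn [ 0.      0.0001 -0.0023] tcp [545.  101.3 320.5] [1.800e+02 1.000e-02 6.258e+01] F [ 0.8 -0.5 -3.2] M [ 0.03  0.02 -0.03] w 0.151 t 5.72
```

```bash
python3 -m jog '1 .021 .013 0 0 0 -.0023; 1 .021 .013 .06 0 0 -.0023; 1 .021 .013 .12 0 0 -.0023; 1 .021 .013 .17 0 0 -.0023;  1 .021 .013 .17 0 0 -.0023' ; python3 -c "
from h import *
go(548.2,103.3,277,63)"; 
```

```text
t: 6.35
ee_pos: [547.8, 104.0, 293.7]
eef_rot: [-3.14, 0.001, 1.101]
force: [-1.0, -1.0, -2.3]
width: 0.151
shift [-0.0029  0.005   0.1117] turn [-0.0006  0.0004  0.0004] tcp [547.8 104.  293.7] [-1.799e+02  6.000e-02  6.307e+01] F [-1.  -1.  -2.3] M [-0.03  0.01  0.02] w 0.151 t 6.35
```

```bash
python3 -m jog '1 -.003 .003 .04 0 0 0; 1 -.003 .003 .08 0 0 0; 1 -.003 .003 .11 0 0 0;  1 -.003 .003 .11 0 0 0' ; python3 - <<'E'
from h import *
from station import *
go(548.2,103.3,272,63)
c=read_camera("wrist");np.savez("w5.npz",**c);s=read_camera("scene");np.savez("s5.npz",**s)
a=cv2.resize(c["color"][100:300,120:440],(720,450),interpolation=cv2.INTER_CUBIC)
cv2.imwrite("pics/w5.png",cv2.convertScaleAbs(a,alpha=1.4))
E
```

```text
t: 6.85
ee_pos: [548.3, 103.4, 277.8]
eef_rot: [-3.141, 0.001, 1.101]
force: [-0.5, -0.0, -2.8]
width: 0.151
shift [-0.0007 -0.0004  0.039 ] turn [-0.0002  0.0002  0.0003] tcp [548.3 103.4 277.8] [-1.7996e+02  3.0000e-02  6.3060e+01] F [-0.5 -0.  -2.8] M [ 0.03 -0.04  0.04] w 0.151 t 6.85
```

View pics/w5.png

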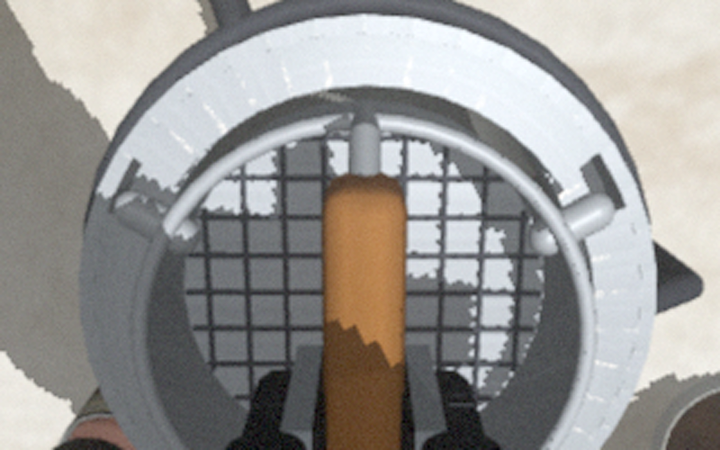

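The picture shows both rear pins at (140,215) and (585,222), with the gaps just beyond them at (130,175) and (600,180). I'll compare them numerically, each at its proper height.

```bash
python3 - <<'E'
from pol import *
c=np.load("w5.npz"); z0=277.8-137.1
q=lambda L,z:np.array([ray(c,120+X/2.25,100+Y/2.25,z)[:2] for X,Y in L])
O=q([(100,180),(150,105),(215,50),(290,22),(360,15),(430,25),(510,60),(570,115),(625,175)],164)
I=q([(205,145),(250,115),(320,92),(360,88),(420,92),(480,110),(540,150)],164)
r=least_squares(lambda p:np.r_[np.linalg.norm(O-p,axis=1)-74.5,np.linalg.norm(I-p,axis=1)-58.5],[548,103]);C=r.x;print("ring",C.round(1),r.fun.round(1))
ang=lambda p,C:np.c_[np.degrees(np.arctan2(*(p-C).T[::-1])),np.linalg.norm(p-C,axis=1)].round(1).tolist()
print("gap edges L,R",ang(q([(135,160),(583,163),(602,155),(622,205)],164),C))
P=q([(118,208),(610,212)],z0+34);print("pin tips",P.round(1),np.linalg.norm(P[0]-P[1]))
m=P.mean(0);d=P[1]-P[0];n=np.array([d[1],-d[0]])/np.linalg.norm(d);print("sieve centre from pins",(m+n*33.5).round(1),(m-n*33.5).round(1),"chord angle",np.degrees(np.arctan2(d[1],d[0])))
R=q([(366,118),(300,130),(240,160),(195,200),(440,130),(500,160),(545,200),(580,260),(155,260)],z0+42)
f=least_squares(lambda p:np.linalg.norm(R-p[:2],axis=1)-54,[548,103]);print("drum",f.x.round(1),f.fun.round(1))
print("cam",-c["R"].T@c["t"])
s=np.array([548,103.3]); 
for a in(-27+120,-27+240):
    u=np.array([np.cos(np.radians(a)),np.sin(np.radians(a))]); print((proj(c,[[*(s+67*u),z0+34]])-[120,100])*2.25)
E
```

```text
ring [549.1 103.3] [-0.5 -0.2  0.8  0.5  0.2 -0.4 -1.2 -2.7 -0.1  0.2 -0.1 -0.5 -0.4  0.2
  1.4  2.6]
gap edges L,R [[-153.2, 69.0], [99.6, 67.2], [98.7, 71.9], [87.6, 70.9]]
pin tips [[495.2  66.3]
 [548.5 168.8]] 115.4888930692058
sieve centre from pins [551.6 102.1] [492.1 133. ] chord angle 62.526684409230846
drum [551.2 103.7] [ 0.8  0.3 -0.3 -0.7  0.4 -0.1 -0.3 -0.7 -0.2]
cam [485.45631925 135.77949171 347.865382  ]
[[609.28547013 194.44191225]]
[[111.97553179 194.40989426]]
```

The ring comes out at (549.1, 103.3) with gaps at −26.8°. The sieve is at about (551.4, 102.9) with yaw −27.5°. I'll shift it −2.2 mm in x and turn +0.4°, then lower in small steps.

```bash
python3 -c "
from h import *
go(546.1,103.6,272,63.5)"; python3 -m jog '1 -.006 -.013 0 0 0 -.0025; 1 -.006 -.013 .02 0 0 -.0025; 1 -.006 -.013 .037 0 0 -.0025; 1 -.006 -.013 .037 0 0 -.0025' ; python3 -c "
from h import *
go(546.1,103.6,268,63.5)"
```

```text
shift [-0.0062 -0.0151  0.0427] turn [ 0.      0.     -0.0024] tcp [548.5 103.4 278.4] [180.     0.    63.06] F [ 0.8  0.  -2.6] M [ 0.02  0.01 -0.  ] w 0.156 t 6.95
t: 7.45
ee_pos: [546.2, 103.5, 272.5]
eef_rot: [-3.141, 0.0, 1.108]
force: [-0.1, -0.4, -2.2]
width: 0.152
shift [ 0.0004 -0.0011  0.0297] turn [-0.0002  0.0001  0.0001] tcp [546.2 103.5 272.5] [-1.7997e+02  2.0000e-02  6.3510e+01] F [-0.1 -0.4 -2.2] M [ 0.02 -0.    0.06] w 0.152 t 7.45
```

```bash
python3 -m jog '1 0 0 .01 0 0 0; 1 0 0 .02 0 0 0; 1 0 0 .02 0 0 0' ; python3 -c "
from h import *
go(546.1,103.6,266,63.5)"
```

```text
t: 7.82
ee_pos: [546.3, 103.5, 269.7]
eef_rot: [-3.141, 0.0, 1.109]
force: [0.3, 0.3, -1.7]
width: 0.15
shift [-0.     -0.0016  0.0244] turn [-0.0001  0.0001  0.0001] tcp [546.3 103.5 269.7] [-1.7999e+02  1.0000e-02  6.3510e+01] F [ 0.3  0.3 -1.7] M [-0.01 -0.    0.  ] w 0.15 t 7.83
```

```bash
python3 -m jog '1 0 0 .01 0 0 0; 1 0 0 .02 0 0 0; 1 0 0 .02 0 0 0' ; python3 -m jog '1 0 0 .007 0 0 0; 1 0 0 .015 0 0 0;1 0 0 .015 0 0 0'; python3 -c "
from h import *
go(546.1,103.6,258,63.5)"
```

```text
t: 8.2
ee_pos: [546.6, 103.6, 266.9]
eef_rot: [3.141, -0.001, 1.109]
force: [1.5, 1.9, -2.2]
width: 0.148
t: 8.57
ee_pos: [546.6, 103.6, 264.6]
eef_rot: [3.141, -0.0, 1.109]
force: [1.6, 0.9, -2.1]
width: 0.153
shift [-0.0013 -0.0028  0.0439] turn [ 0.0001 -0.0001  0.0001] tcp [546.6 103.6 264.6] [ 1.7998e+02 -2.0000e-02  6.3520e+01] F [ 1.6  0.9 -2.1] M [ 0.4  -0.38  0.13] w 0.153 t 8.57
```

Pins are through the roof level (7 mm below the top) with less than 2 N sideways. I'll continue down.

```bash
python3 -m jog '1 0 0 .01 0 0 0; 1 0 0 .02 0 0 0; 1 0 0 .03 0 0 0;1 0 0 .03 0 0 0'; python3 -c "
from h import *
go(546.1,103.6,255.6,63.5)"
```

```text
t: 9.07
ee_pos: [546.2, 103.2, 259.7]
eef_rot: [-3.141, 0.001, 1.108]
force: [1.0, 1.1, -3.6]
width: 0.151
shift [ 0.0019 -0.0017  0.0275] turn [-0.0001  0.0003 -0.    ] tcp [546.2 103.2 259.7] [-1.7998e+02  5.0000e-02  6.3490e+01] F [ 1.   1.1 -3.6] M [-0.05 -0.11 -0.02] w 0.151 t 9.07
```

```bash
python3 -m jog '1 0 0 .01 0 0 0; 1 0 0 .018 0 0 0; 1 0 0 .018 0 0 0'; python3 -c "
from h import *
go(546.1,103.6,255.6,63.5)"
```

```text
t: 9.45
ee_pos: [546.3, 103.4, 257.2]
eef_rot: [-3.141, 0.0, 1.108]
force: [-0.5, -0.0, -2.5]
width: 0.154
shift [ 0.0004 -0.0016  0.0106] turn [-0.0001  0.0001  0.    ] tcp [546.3 103.4 257.2] [-1.7999e+02  2.0000e-02  6.3510e+01] F [-0.5 -0.  -2.5] M [ 0.02 -0.06  0.02] w 0.154 t 9.45
```

```bash
python3 -m jog '1 0 0 .007 0 0 0; 1 0 0 .014 0 0 0; 1 0 0 .014 0 0 0'; python3 -c "
from h import *
go(546.1,103.6,255.6,63.5)"
```

```text
t: 9.82
ee_pos: [546.3, 103.5, 255.5]
eef_rot: [3.141, -0.0, 1.109]
force: [-0.8, -0.4, -0.1]
width: 0.154
shift [-0.0003 -0.0015 -0.0007] turn [ 0.0001 -0.      0.0001] tcp [546.3 103.5 255.5] [179.99  -0.    63.52] F [-0.8 -0.4 -0.1] M [ 0.01  0.09 -0.05] w 0.154 t 9.82
```

```bash
python3 -m jog '1 0 0 0 0 0 .02; 1 0 0 0 0 0 .04; 1 0 0 0 0 0 .06;1 0 0 0 0 0 .06'; python3 -c "
from h import *
go(546.1,103.6,255.6,28.5)"
```

```text
t: 10.32
ee_pos: [546.6, 103.4, 255.5]
eef_rot: [3.141, -0.0, 0.921]
force: [-0.1, 0.2, 0.1]
width: 0.154
shift [-0.0012 -0.0033 -0.0006] turn [ 2.000e-04 -1.000e-04  1.347e-01] tcp [546.6 103.4 255.5] [ 1.7996e+02 -2.0000e-02  5.2740e+01] F [-0.1  0.2  0.1] M [-0.05 -0.03 -0.08] w 0.154 t 10.32
```

Free turning under the roof. I'll go on.

```bash
python3 -m jog '1 0 0 0 0 0 .02; 1 0 0 0 0 0 .04; 1 0 0 0 0 0 .06; 1 0 0 0 0 0 .08;1 0 0 0 0 0 .08'; python3 -c "
from h import *
go(546.1,103.6,255.6,28.5)"
```

```text
t: 10.95
ee_pos: [546.6, 103.5, 255.5]
eef_rot: [3.141, -0.0, 0.67]
force: [0.0, -0.3, 0.6]
width: 0.149
shift [-0.0018 -0.0026 -0.0007] turn [ 0.0001 -0.0001  0.055 ] tcp [546.6 103.5 255.5] [ 1.7998e+02 -2.0000e-02  3.8390e+01] F [ 0.  -0.3  0.6] M [-0.01 -0.04 -0.12] w 0.149 t 10.95
```

```bash
python3 -m jog '1 0 0 0 0 0 .02; 1 0 0 0 0 0 .04; 1 0 0 0 0 0 .053; 1 0 0 0 0 0 .053'; python3 -c "
from h import *
go(546.1,103.6,248,28.5)"
```

```text
t: 11.45
ee_pos: [546.1, 103.5, 254.9]
eef_rot: [-3.141, 0.001, 0.504]
force: [0.2, -0.2, -3.4]
width: 0.151
shift [ 0.0002 -0.0004  0.0459] turn [-0.0001  0.0003  0.0022] tcp [546.1 103.5 254.9] [-1.7998e+02  5.0000e-02  2.8890e+01] F [ 0.2 -0.2 -3.4] M [0.03 0.04 0.01] w 0.151 t 11.45
```

```bash
python3 -m jog '1 0 0 .007 0 0 0; 1 0 0 .015 0 0 0; 1 0 0 .02 0 0 0; 1 0 0 .02 0 0 0'; python3 -c "
from h import *
go(546.1,103.6,248,28.5)"
```

```text
t: 11.95
ee_pos: [546.3, 103.5, 252.2]
eef_rot: [-3.142, 0.0, 0.502]
force: [0.3, 0.1, -2.6]
width: 0.151
shift [-0.0008 -0.0014  0.0277] turn [-0.      0.0001  0.0016] tcp [546.3 103.5 252.2] [-1.800e+02  1.000e-02  2.878e+01] F [ 0.3  0.1 -2.6] M [ 0.04  0.   -0.01] w 0.151 t 11.95
```

The pins are sinking into the notches freely.

```bash
python3 -m jog '1 0 0 .007 0 0 0; 1 0 0 .015 0 0 0; 1 0 0 .022 0 0 0; 1 0 0 .029 0 0 0; 1 0 0 .029 0 0 0'; python3 -c "
from h import *
go(546.1,103.6,247.6,28.5)"
```

```text
t: 12.58
ee_pos: [546.3, 103.5, 247.8]
eef_rot: [3.142, 0.0, 0.502]
force: [-0.2, 0.0, -2.2]
width: 0.15
shift [-0.001  -0.0015  0.0014] turn [0.     0.0001 0.0015] tcp [546.3 103.5 247.8] [1.800e+02 1.000e-02 2.877e+01] F [-0.2  0.  -2.2] M [ 0.01 -0.01  0.07] w 0.15 t 12.57
```

```bash
python3 -m jog '1 0 0 .006 0 0 0; 1 0 0 .008 0 0 0; 1 0 0 .008 0 0 0'; python3 -c "
from h import *
go(546.1,103.6,247.6,28.5)"
```

```text
t: 12.95
ee_pos: [546.4, 103.5, 247.4]
eef_rot: [3.141, -0.001, 0.502]
force: [-0.5, -0.0, 4.6]
width: 0.153
shift [-0.0018 -0.0015 -0.0013] turn [ 0.0001 -0.0002  0.0016] tcp [546.4 103.5 247.4] [ 1.7997e+02 -4.0000e-02  2.8780e+01] F [-0.5 -0.   4.6] M [-0.02  0.52 -0.01] w 0.153 t 12.95
```

The pins now rest on the notch floor: 4.6 N upward at the expected height. I'll release and go up.

```bash
python3 -m jog '.6 0 0 0 0 0 0; .3 0 0 0 0 0 0; 0 0 0 0 0 0 0; -.5 0 0 0 0 0 0; -1 0 0 0 0 0 0; -1 0 0 0 0 0 0;-1 0 0 0 0 0 0' && python3 -m jog '-1 0 0 -.1 0 0 0; -1 0 0 -.3 0 0 0; -1 0 0 -.6 0 0 0; -1 0 0 -.6 0 0 0'; python3 - <<'E'
from h import *
from station import *
go(546,103,300,28)
c=read_camera("wrist");np.savez("w9.npz",**c);s=read_camera("scene")
im=np.hstack([cv2.resize(c["color"][60:360,100:500],(400,300)),cv2.resize(s["color"][130:220,250:370],(400,300),interpolation=cv2.INTER_CUBIC)])
cv2.imwrite("pics/w9.png",cv2.convertScaleAbs(im,alpha=1.4))
E
```

```text
t: 13.82
ee_pos: [546.4, 103.5, 246.7]
eef_rot: [3.141, 0.0, 0.502]
force: [0.2, -0.2, -0.3]
width: 0.998
t: 14.32
ee_pos: [548.0, 103.6, 341.8]
eef_rot: [3.138, -0.008, 0.502]
force: [0.5, 0.2, -0.2]
width: 1.0
shift [-0.0158 -0.0041  0.2786] turn [ 0.0012 -0.0024  0.0043] tcp [548.  103.6 341.8] [179.78  -0.43  28.78] F [ 0.5  0.2 -0.2] M [ 0.04 -0.01  0.01] w 1.0 t 14.32
```

View pics/w9.png

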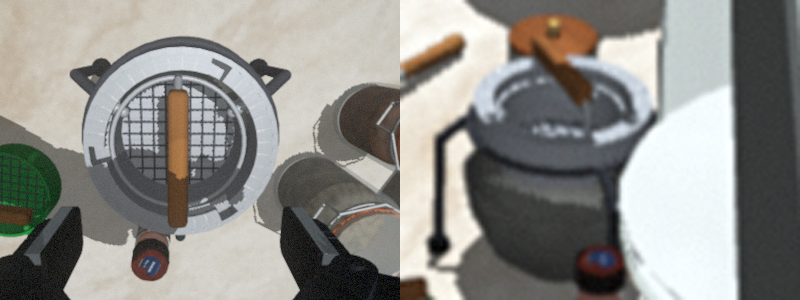

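The sieve is hanging in the ring, pins under the roof and gaps empty, with the gripper clear. The bar runs (178,90)–(177,227) in the crop. One numeric check, then I hand in.

```bash
python3 -m jog '-1 0 0 0 0 0 0; -1 0 0 0 0 0 0'; python3 - <<'E'
from pol import *
from station import *
c=np.load("w9.npz"); q=lambda L,z:np.array([ray(c,100+X,60+Y,z)[:2] for X,Y in L])
b=q([(177.5,90),(177.5,227)],202.5); d=b[0]-b[1]; print("bar centre",b.mean(0).round(1),"len",np.linalg.norm(d).round(1),"yaw",np.degrees(np.arctan2(d[1],d[0])).round(1)-180)
O=q([(83,140),(278,140),(120,67),(240,65),(180,50)],164)
print("ring",least_squares(lambda p:np.linalg.norm(O-p,axis=1)-74.5,[548,103]).x.round(1))
I=q([(117,135),(178,75),(240,132),(130,103),(225,100)],152.5)
print("drum rim",least_squares(lambda p:np.linalg.norm(I-p,axis=1)-54,[548,103]).x.round(1))
t0,t=np.load("top0.npz")["color"],read_camera("top")["color"]
for n,(u,v) in dict(jar=(296,181),lemon=(409,221),cellar=(153,203)).items():
    print(n,"mean pixel change",np.abs(t0[v-12:v+12,u-12:u+12].astype(int)-t[v-12:v+12,u-12:u+12]).mean().round(1))
s=observe();print(s["force"].round(1),s["t"])
E
```

```text
t: 14.68
ee_pos: [545.9, 103.5, 335.6]
eef_rot: [-3.141, 0.002, 0.502]
force: [0.8, -0.2, -1.0]
width: 1.001
bar centre [546.6 104.4] len 94.2 yaw -61.5
ring [549.8 103.7]
drum rim [549.9 100.6]
jar mean pixel change 5.1
lemon mean pixel change 1.2
cellar mean pixel change 1.3
[ 0.3 -0.9 -0.3] 14.725
```

The bar and drum-rim centres disagree by a few mm, possibly from coarse pixel reading, possibly from tilt. I'll do one model overlay to settle whether it hangs level.

```bash
python3 - <<'E'
from pol import *
from station import *
c=read_camera("wrist");np.savez("w10.npz",**c)
x,y,w,h,k=160,80,240,220,2.7
im=cv2.convertScaleAbs(cv2.resize(c["color"][y:y+h,x:x+w],None,fx=k,fy=k,interpolation=cv2.INTER_CUBIC),alpha=1.3)
P=lambda X:((proj(c,X)-[x,y]+.5)*k).round().astype(np.int32)
C=np.array([549.2,103.4,0]);a=np.linspace(0,2*np.pi,200)
for r,z,col in((58.5,164,(0,0,255)),(74.5,164,(0,0,255)),(54,152.5,(0,255,0))): cv2.polylines(im,[P(C+np.c_[r*np.cos(a),r*np.sin(a),0*a+z])],True,col,1)
t=np.radians(-61.8);u=np.array([np.cos(t),np.sin(t),0]);v=np.array([-u[1],u[0],0])
cv2.polylines(im,[P([C+[0,0,202.5]+i*48*u+j*7*v for i,j in((1,1),(1,-1),(-1,-1),(-1,1))])],True,(255,0,255),1)
cv2.imwrite("pics/w10.png",im);print(im.shape)
E
```

```text
(594, 648, 3)
```

View pics/w10.png

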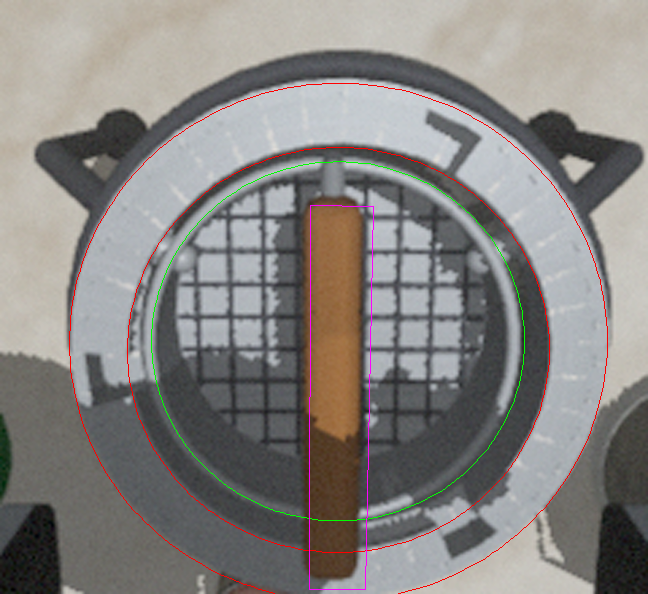

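In the overlay the ring matches. The rim is offset about 1–2 mm and the bar about 2–2.7 mm, both in the same direction. That puts the tilt at about 0.02 rad and the offset under 3 mm, so it is inside tolerance and hanging free.

```bash
python3 -c "
from station import *
print(hand_in())"
```

```text
the job is handed in; nothing more can be done
None
```

I lifted the grey steel sieve by its bar, leaving the green look-alike alone. I found the ring's gaps at about −27° in the camera images and let the pins down through them. I then turned the sieve 35° clockwise, lowered the pins into the notches, released it, backed off and handed in at about 15 s.

**Forces:** The pins went down with less than 2 N sideways. On the notch floor I read 4.6 N upward, at TCP z 247.4 mm against 247.6 expected.

**Final pose:** In the last overlay the sieve sat about 2–3 mm off the ring's axis and roughly 0.02 rad from level, at the height expected for the notches. The gripper was clear above it.

**Checks that disagreed:**
- A coarse fit before that overlay put the bar and drum-rim centres about 5 mm apart, which would have meant about 0.1 rad of tilt. The overlay did not bear that out. I put the difference down to coarse pixel reading.
- The wrist camera read positions about 3 mm farther out in x than the top camera, so I worked from relative offsets between sieve and ring.

**Bystanders:** The top picture showed almost no change at the lemon and cellar (about 1 grey level). It showed 5 grey levels at the jar, which I took to be the arm's shadow but did not check further. I never moved near any of the three.

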